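# One turn more pressure on the label press

### The job

The heat-seal label press on the counter needs a little more pressure: push its hand wheel round clockwise, seen from above, by its upright handle, through exactly one full turn, so that the handle stops just where it began. Push the handle gently round with the fingertips, without gripping it, then let go of it and come clear; leave the things standing round the press as they are.

Things in the scene. Friction and masses are not known exactly. Their poses are not given: they have to be found in the camera images.
- wheel (a joint): turn of the pressure hand wheel on top of the press, rad, growing clockwise seen from above (a turn is 6.283; turning it so lowers the upper platen 2 mm a turn). 0: the handle points to the press's front. It starts anywhere from -2.4 to 2.4, goes several turns either way without a stop, needs about 0.22 N m (4 N at the handle) and stays where it is left.
- hub (a point): centre of the hand wheel, on its upright axis, 232 mm above the table; does not turn with it; x towards the press's back, z up. The wheel lies level: aluminium, 140 mm outside diameter, 14 mm round rim whose top is 237 mm above the table, three flat spokes, hub 42 mm wide with its top at 240 mm.
- press: the heat-seal label press, a white and grey C-shaped machine fixed to the counter, 330 mm deep, 200 mm wide; its top, under the wheel, is 194 mm high and nothing else on it is as high as the wheel. Origin at table level below the wheel's axis; x towards its back (column), display and start buttons at its front.
- handle (a point): middle of the wheel's upright black handle, 268 mm above the table, 58 mm from the wheel's axis; it goes round with the wheel. The handle is a round grip of 21 mm diameter over the end of one spoke, from 243 to 293 mm above the table, and is the only thing that sticks up from the wheel.
- grip: the same black handle as a part that spins freely on its own upright pin; origin at its lower end, 243 mm above the table, on the pin; its own yaw means nothing.
- pump_bottle: bystander: clear pump bottle, 64 mm diameter, 162 mm high, standing loose on the counter near the press, origin under its centre
- pen_cup: bystander: black cup of pens, 76 mm diameter, about 150 mm high, loose, origin under its centre
- label_roll: bystander: roll of white labels lying flat, 76 mm diameter, 30 mm high, loose, origin under its centre

How it is judged:
By the outcome, as a careful person would: the job done as asked, in the order asked, and still so for the second after the job is handed in, with the robot touching nothing.
It also fails if it takes over 61 s, if anything falls off the work surface, if the arm or the gripper's body presses on something with over 40 N, if the wrist force passes 120 N, or if a joint passes its speed limit or range.

### The arm

A 6-joint arm with a two-finger parallel gripper is mounted at the origin on the work surface. World frame = base frame: x ahead of the robot, y to its left, z up, the work surface at z = 0. Lengths are in m, angles in rad, forces in N, time in s.
With the tool pointing down it reaches from about 0.375 to 0.9 m from the base axis. Payload 3.1 kg.
Tool frame: the origin (TCP) lies on the centre line of the jaws, within the pads' length; the fingertips stand 19 mm ahead of it and the grasp point (between the pads) is the TCP; y points along the fingers, x is the direction in which the jaws open and shut, and the axes are right-handed (so a half turn about y gives the same grasp; the last joint's range is limited). The gripper opens to 85 mm and grips with 20 to 120 N. Pads are 22 mm wide; open, the fingers measure 114 mm over their backs; the gripper's body (76 mm by 85 mm) begins 54 mm behind the grasp point. The pads swing forward as they close: fully open they stand 13 mm farther back than shut.
Start: joints at [-1.345, 0.527, 1.433, -0, 1.181, -0.178], TCP at [0.246, -0.575, 0.25] pointing down, gripper open.
Joint ranges: [-3.08, 3.08], [-0.75, 2.2], [0.22, 2.44], [-1.43, 4.57], [0, 2.65], [-2.85, 2.85]. Speed limits (rad/s): [2.79, 2.79, 3.14, 3.14, 3.14, 3.14].

### API

Orientations are given as a unit quaternion [x, y, z, w].
In Python, from station import * gives the robot as it stands.
- The arm moves only by the tool step_arm, never from a script. Its argument "moves" is a list of rows, each a list of 7 numbers: the turn, a rotation vector about the tool's x, y, z in rad, then the shift along the tool's x, y, z in cm, then the closure, from -1 (fully open) to 1 (shut). A call has 1 to 12 rows; each row is the pose to reach, as a shift and turn from the pose measured when the call began, along the tool's axes at that moment; what a row does not reach only later rows make up. A row lasts 1/8 s, in which the tool goes at most 62.5 mm and 10.7 degrees, less where a joint would pass 70% of its speed; a pose out of reach is approached as far as the arm can. A call with a gripper value outside its range is refused whole. The fingers move at their own pace and stop on an object; "grip_force" is the grip in N (left out, the last holds). Time passes only in rows, so rows that repeat a pose let the fingers close. It gives the time, the measured TCP pose, the force and the opening at its end, in the units of the state.
- sense(): the state, without advancing time (a new reading comes with each control period).
- snapshot(name): name is "scene" or "top"; returns a dict with "frame" (384x512x3 uint8, red, green, blue), "z_map" (384x512 float32, m along the optical axis (not along the pixel's ray), 0 where there is no reading), "vfov" (degrees; the focal length in pixels is half the picture's height over the tangent of half this angle, whatever the lens; pixels are square), "cx", "cy" (the principal point, pixels), "dist" ([k1, k2, p1, p2, k3] as OpenCV has them; the pictures are not rectified), "xyz" and "orientation" of the camera in the world. Camera axes: x right, y down, z forward; pixel columns grow to the right and rows downward; lengths in m; the calibration is good to about 2 mm. A picture is of the moment at which its call begins.
- sign_off(): hands the job in, once; it reports no verdict.
The state is a dict: "t": time; "q": joint angles; "qd": joint speeds; "tau": joint torques, N m; "tcp_pos": TCP position; "tool_rot": TCP orientation; "force": force on the tool from outside, world axes, zero at the start; "ft_torque": the same for the moment, N m; "finger_gap": opening from 0.0 (shut) to 1.0 (fully open).
Only numpy, scipy, OpenCV 4.12 (cv2) and the standard library are available. Lean on these libraries where they do the work, as an engineer would, in place of code of your own. Each camera call takes 0.05 s, during which the arm holds its last target.

## Working session

There is one attempt and no reset: what is moved stays moved. The work goes in short steps, Python scripts to look and compute and a tool call to move; the robot and the scene stay as the last step left them, time stands still between calls to the robot, and variables do not carry over. Pictures are saved under pics/ and viewed, and the job is handed in when it is done.

Besides the shell and the picture viewer there is one more tool, called after "Request:" as name(argument=value, ...) on one line, values as JSON. step_arm: Moves the arm, as the interface text tells. Its arguments: {"type":"object","properties":{"moves":{"type":"array","items":{"type":"array","items":{"type":"number"}}},"grip_force":{"type":"number"}},"required":["moves"]}

```bash
mkdir -p pics; python3 - <<'E'
from station import *
import cv2,numpy as np
s=sense(); print({k:np.round(v,4).tolist() if not isinstance(v,float) else v for k,v in s.items()})
for n in("scene","top"):
    d=snapshot(n); cv2.imwrite(f"pics/{n}0.png",d["frame"][:,:,::-1])
    np.savez(f"{n}0.npz",**d)
    print(n,d["vfov"],d["cx"],d["cy"],d["dist"],d["xyz"],d["orientation"])
E
```

```text
{'t': 0.0, 'q': [-1.3455, 0.5285, 1.4339, -0.0, 1.1814, -0.1785], 'qd': [-0.001, 0.0015, 0.0006, 0.0001, -0.0017, 0.0003], 'tau': [0.0011, -44.234, -17.8025, -0.0002, 0.0086, -0.0], 'tcp_pos': [0.2454, -0.5741, 0.2493], 'tool_rot': [-0.5896, 0.3901, -0.389, 0.5906], 'force': [-0.2863, 0.1861, 0.6549], 'ft_torque': [-0.014, -0.081, 0.0093], 'finger_gap': 1.0005448526455256}
scene 42.60066048940058 256.5361280323583 197.9384467645711 [-0.18324589  0.          0.          0.          0.        ] [ 1.10366956 -0.08980819  1.03726001] [ 0.7555883   0.57792192 -0.18826406 -0.24423189]
top 44.54619651373527 252.65157142267307 188.43133457233435 [-0.1905784  0.         0.         0.         0.       ] [0.442459   0.05561946 1.39988699] [ 0.71638925 -0.69746208  0.01267407 -0.01313221]
```

View pics/scene0.png

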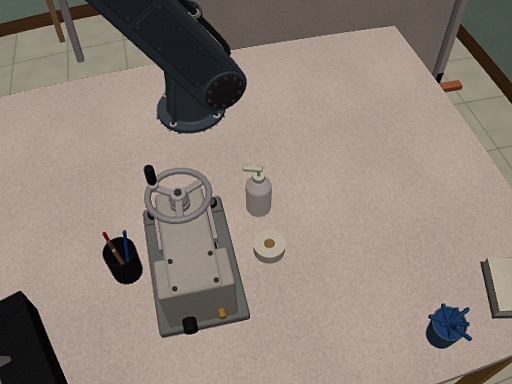

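View pics/top0.png

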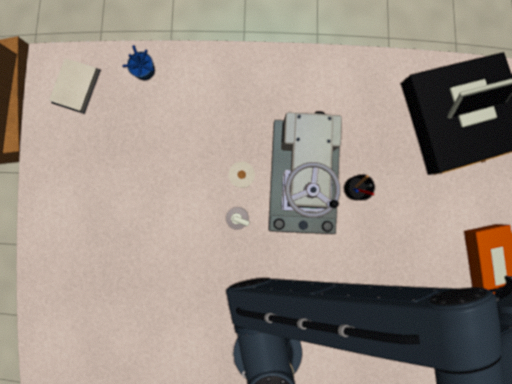

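The press faces the robot. In the top view the wheel is at about (313,189), the black handle at (334,204) and the pen cup close by at (360,187). In the scene view the handle is at about (150,175). Next I'll measure them.

```bash
cat > h.py <<'E'
import numpy as np,cv2
from scipy.spatial.transform import Rotation as R
def K(d):
    f=192/np.tan(np.radians(float(d["vfov"]))/2); return np.array([[f,0,float(d["cx"])],[0,f,float(d["cy"])],[0,0,1]])
def cloud(d):
    v,u=np.mgrid[0:384,0:512]
    p=cv2.undistortPoints(np.stack([u.ravel(),v.ravel()],1).astype(np.float64)[:,None],K(d),np.asarray(d["dist"],float))[:,0]
    rays=np.c_[p,np.ones(len(p))]
    Rw=R.from_quat(d["orientation"]).as_matrix()
    dirs=(rays@Rw.T).reshape(384,512,3)
    return dirs,np.asarray(d["xyz"])+dirs*d["z_map"][...,None]
def onplane(d,dirs,mask,z):
    c=np.asarray(d["xyz"]);dd=dirs[mask]; return c+dd*((z-c[2])/dd[:,2])[:,None]
def circ(p):
    A=np.c_[2*p[:,:2],np.ones(len(p))];s=np.linalg.lstsq(A,(p[:,:2]**2).sum(1),rcond=None)[0]
    return s[:2],np.sqrt(s[2]+s[:2]@s[:2])
E
python3 - <<'E'
from h import *
for n in("top","scene"):
    d=dict(np.load(f"{n}0.npz")); dirs,P=cloud(d); f=d["frame"].astype(int)
    x,y,z=P[...,0],P[...,1],P[...,2]
    print(n,"table z",np.median(z[(x>.5)&(x<.8)&(y>.25)&(y<.4)]))
    reg=(x>.35)&(x<.9)&(y>-.4)&(y<.3)&(d["z_map"]>0)
    rim=reg&(z>.222)&(z<.246)&(f.max(2)>90)
    p=P[rim]; c=np.median(p[:,:2],0)
    p=p[np.hypot(*(p[:,:2]-c).T)<.085]
    for _ in range(6):
        r=np.hypot(*(p[:,:2]-c).T); c,rad=circ(p[(r>.054)&(r<.075)])
    print("rim",c,rad,len(p),np.percentile(p[:,2],[5,50,95]))
    hub=p[np.hypot(*(p[:,:2]-c).T)<.022];print("hub",hub[:,:2].mean(0),len(hub))
    near=reg&(np.hypot(x-c[0],y-c[1])<.09)&(z>.252)
    m=near;print("handle px",m.sum(),np.argwhere(m).mean(0)[::-1],P[m].mean(0),P[m].min(0),P[m].max(0))
    q=P[m&(z>.285)];
    if len(q):print("top face",q.mean(0),len(q))
    v=(q.mean(0)-np.r_[c,0])[:2];print("r",np.hypot(*v),"ang",np.degrees(np.arctan2(v[1],v[0])))
    dark=reg&(np.hypot(x-c[0],y-c[1])<.09)&(f.max(2)<60)&(z>.243); 
    pt=onplane(d,dirs,dark,.293);print("dark on plane .293",pt.mean(0),len(pt),pt.min(0),pt.max(0))
    # bystanders
    for nm,lo,hi in(("tall",.05,.20),("roll",.015,.04)):
        mm=(reg&(z>lo)&(z<hi)).astype(np.uint8);k,l,st,ce=cv2.connectedComponentsWithStats(mm)
        for i in range(1,k):
            if st[i,4]>25: q=P[l==i];print(nm,st[i],q.mean(0).round(3),q.min(0).round(3),q.max(0).round(3))
E
```

```text
top table z 0.0008393852839233551
rim [ 0.48642844 -0.09266193] 0.06347942879619597 1261 [0.22914063 0.23542105 0.24025978]
hub [ 0.48680448 -0.09163593] 195
handle px 76 [333.76315789 203.71052632] [ 0.45177826 -0.13762862  0.28684537] [ 0.4414869  -0.14987093  0.25798223] [ 0.46086869 -0.12959253  0.29837024]
top face [ 0.45201272 -0.13922343  0.29186282] 58
r 0.05790004340584336 ang -126.46978638475609
dark on plane .293 [ 0.45320845 -0.13365005  0.293     ] 53 [ 0.44382276 -0.14438792  0.293     ] [ 0.48534278 -0.08381387  0.293     ]
tall [404  73  10  20 112] [ 0.817 -0.395  0.081] [ 0.79 -0.4   0.05] [ 0.839 -0.387  0.106]
tall [ 281  111   61  100 2918] [ 0.617 -0.088  0.185] [ 0.433 -0.172  0.05 ] [ 0.717 -0.02   0.2  ]
tall [291 167  22  28 357] [ 0.511 -0.067  0.195] [ 0.475 -0.095  0.187] [ 0.546 -0.042  0.2  ]
tall [317 168  15  32 316] [ 0.506 -0.13   0.191] [ 0.465 -0.159  0.118] [ 0.544 -0.108  0.2  ]
tall [346 174  29  27 354] [ 0.503 -0.251  0.09 ] [ 0.466 -0.286  0.05 ] [ 0.539 -0.211  0.153]
tall [294 196  33  16 361] [ 0.45  -0.095  0.18 ] [ 0.431 -0.14   0.12 ] 
[... 1950 characters left out ...]
7 -0.286  0.05 ] [ 0.543 -0.211  0.153]
roll [ 197  197   53  133 1383] [ 0.588 -0.02   0.034] [ 0.374 -0.114  0.015] [0.701 0.01  0.04 ]
roll [246 201  25  14 133] [0.431 0.093 0.028] [0.405 0.069 0.015] [0.442 0.127 0.04 ]
roll [ 143  212   41  125 1021] [ 0.564 -0.18   0.035] [ 0.372 -0.197  0.015] [ 0.698 -0.145  0.04 ]
roll [253 229  33  32 806] [0.537 0.091 0.03 ] [0.494 0.054 0.015] [0.573 0.131 0.037]
roll [118 250   7   7  31] [ 0.47  -0.253  0.029] [ 0.468 -0.26   0.016] [ 0.473 -0.245  0.039]
roll [111 256   7   9  38] [ 0.483 -0.274  0.028] [ 0.476 -0.28   0.016] [ 0.493 -0.267  0.04 ]
roll [112 260  30  22 154] [ 0.532 -0.241  0.028] [ 0.498 -0.282  0.015] [ 0.541 -0.212  0.04 ]
```

```bash
python3 - <<'E'
import cv2
a=cv2.imread("pics/top0.png")[90:250,215:395];cv2.imwrite("pics/topz.png",cv2.resize(a,None,fx=4,fy=3.7,interpolation=2))
a=cv2.imread("pics/scene0.png")[130:340,90:300];cv2.imwrite("pics/scz.png",cv2.resize(a,(590,590),interpolation=2))
E
```

```text
(no output)
```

View pics/topz.png

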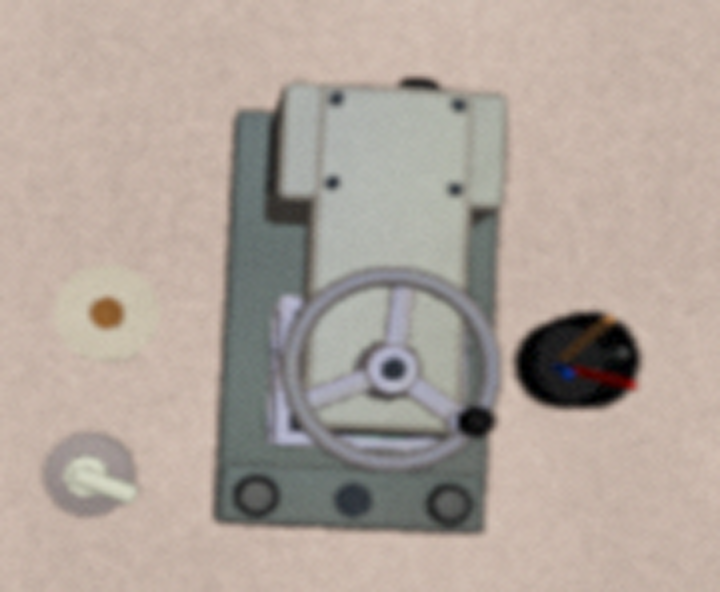

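View pics/scz.png

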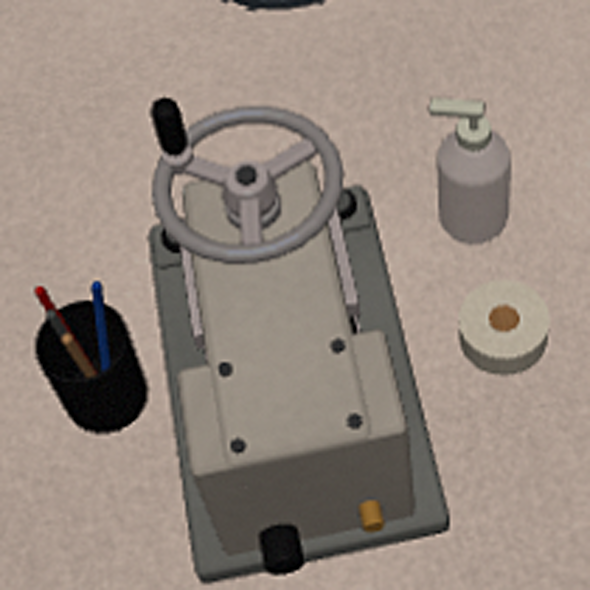

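```bash
python3 - <<'E'
from h import *
from station import sense
s=sense();M=R.from_quat(s["tool_rot"]).as_matrix();print(M.round(3))
for i in (0,2):print("yaw",np.degrees(np.arctan2(M[1,i],M[0,i])))
print(np.degrees(s["q"]).round(2))
E
```

```text
[[ 0.393 -0.     0.92 ]
 [-0.92   0.002  0.393]
 [-0.002 -1.     0.   ]]
yaw -66.86577340119338
yaw 23.134181439605257
[-77.09  30.28  82.15   0.    67.69 -10.23]
```

Request:
step_arm(moves=[[0, 0.1, 0, 0, -3, 0, 0], [0, 0.2, 0, 0, -6, 0, 1], [0, 0.3, 0, 0, -9, 0, 1], [0, 0.3, 0, 0, -9, 0, 1]], grip_force=20)

```text
t: 0.6
tcp_pos: [0.2458, -0.5754, 0.3418]
tool_rot: [0.526, -0.472, 0.474, -0.525]
force: [0.5, -0.8, -0.2]
finger_gap: 0.149
```

```bash
python3 - <<'E'
from h import *
from station import sense
s=sense();M=R.from_quat(s["tool_rot"]).as_matrix();print(M.round(3))
for i in (0,2):print("yaw",np.degrees(np.arctan2(M[1,i],M[0,i])))
print(np.degrees(s["q"]).round(2),s["tcp_pos"],s["finger_gap"],s["t"])
E
```

```text
[[ 0.104  0.001  0.995]
 [-0.995 -0.003  0.104]
 [ 0.003 -1.     0.   ]]
yaw -84.00946954837652
yaw 5.990604444906079
[-77.09  25.36  75.54  -0.    78.91   6.92] [ 0.2458156  -0.57542971  0.34175322] 0.14901319972040133 0.6
```

Request:
step_arm(moves=[[0, -0.17, 0, -1.9, -1.5, 1.4, 1], [0, -0.34, 0, -3.8, -3, 2.8, 1], [0, -0.51, 0, -5.7, -3, 4.2, 1], [0, -0.68, 0, -7.6, -3, 5.6, 1], [0, -0.85, 0, -9.5, -3, 7, 1], [0, -1.02, 0, -11.4, -3, 8.4, 1], [0, -1.19, 0, -13.3, -3, 9.8, 1], [0, -1.36, 0, -15.2, -3, 11.2, 1], [0, -1.53, 0, -17.1, -3, 12.6, 1], [0, -1.7, 0, -19, -3, 14, 1], [0, -1.87, 0, -21, -3, 15.4, 1], [0, -2, 0, -23, -3, 16.8, 1]], grip_force=40)

```text
t: 2.1
tcp_pos: [0.3886, -0.3276, 0.3692]
tool_rot: [0.682, 0.188, -0.189, -0.682]
force: [0.5, -1.2, -0.8]
finger_gap: 0.004
```

```bash
cat > rel.py <<'E'
import sys
from h import *
from station import sense
s=sense()
def go(x,y,z,yawx):
    M=R.from_quat(s["tool_rot"]).as_matrix()
    T=np.array([[np.cos(yawx),np.sin(yawx),0],[0,0,-1],[-np.sin(yawx),np.cos(yawx),0]]).T
    # cols x, y=down, z = x cross y
    T[:,2]=np.cross(T[:,0],T[:,1])
    rv=R.from_matrix(M.T@T).as_rotvec(); d=M.T@(np.array([x,y,z])-s["tcp_pos"])*100
    return np.r_[rv,d]
def st():
    M=R.from_quat(s["tool_rot"]).as_matrix()
    print("t",s["t"],"tcp",s["tcp_pos"].round(4) if hasattr(s["tcp_pos"],'round') else s["tcp_pos"],"yawx",np.degrees(np.arctan2(M[1,0],M[0,0])).round(1),"q",np.degrees(s["q"]).round(1),"F",np.round(s["force"],1),"gap",round(s["finger_gap"],3))
if __name__=="__main__":
    st()
    if len(sys.argv)>4:
        a=list(map(float,sys.argv[1:5])); print(go(*a[:3],np.radians(a[3])).round(3))
E
python3 rel.py .4805 -.1624 .36 138
```

```text
t 2.1 tcp [ 0.3886 -0.3276  0.3692] yawx 30.9 q [-52.7  13.8  89.1  -0.1  77.2 -83.6] F [ 0.5 -1.2 -0.8] gap 0.004
[-2.0000e-03 -1.8690e+00 -1.0000e-03  1.6373e+01  8.9900e-01  9.4540e+00]
```

Request:
step_arm(moves=[[0, -0.16, 0, 1.4, 0, 0.8, 1], [0, -0.32, 0, 2.8, 0, 1.6, 1], [0, -0.48, 0, 4.2, 0, 2.4, 1], [0, -0.64, 0, 5.6, 0, 3.2, 1], [0, -0.8, 0, 7, 0, 4, 1], [0, -0.96, 0, 8.4, 0, 4.8, 1], [0, -1.12, 0, 9.8, 0, 5.6, 1], [0, -1.28, 0, 11.2, 0, 6.4, 1], [0, -1.44, 0, 12.6, 0, 7.2, 1], [0, -1.6, 0, 14, 0, 8, 1], [0, -1.74, 0, 15.4, 0.5, 8.8, 1], [0, -1.87, 0, 16.4, 0.9, 9.5, 1]])

```text
t: 3.6
tcp_pos: [0.4905, -0.1413, 0.3573]
tool_rot: [-0.261, -0.646, 0.666, 0.266]
force: [0.7, -0.1, 0.4]
finger_gap: -0.0
```

```bash
python3 rel.py .4805 -.1624 .277 138
```

```text
t 3.6 tcp [ 0.4905 -0.1413  0.3573] yawx 136.3 q [ -27.7   14.8   89.6   -1.7   75.8 -163.6] F [ 0.7 -0.1  0.4] gap -0.0
[-2.800e-02 -3.000e-02 -4.000e-03 -7.000e-01  8.089e+00  1.990e+00]
```

```bash
python3 -c "
from station import sense;print(sense()['q'])"; python3 rel.py .4785 -.169 .30 126
```

```text
[-0.48398209  0.25762454  1.56454151 -0.02911877  1.32285029 -2.85502763]
t 3.6 tcp [ 0.4905 -0.1413  0.3573] yawx 136.3 q [ -27.7   14.8   89.6   -1.7   75.8 -163.6] F [ 0.7 -0.1  0.4] gap -0.0
[-0.028  0.179 -0.007 -1.023  5.808  2.669]
```

Request:
step_arm(moves=[[-0.03, 0.12, 0, -0.5, 0, 1.3, 1], [-0.03, 0.18, -0.01, -1, 2, 2.7, 1], [-0.03, 0.18, -0.01, -1, 4, 2.7, 1], [-0.03, 0.18, -0.01, -1, 6, 2.7, 1], [-0.03, 0.18, -0.01, -1, 6, 2.7, 1]])

```text
t: 4.22
tcp_pos: [0.4763, -0.1681, 0.2953]
tool_rot: [0.318, 0.631, -0.629, -0.324]
force: [-0.3, -0.1, 1.3]
finger_gap: -0.003
```

```bash
python3 - <<'E'
from rel import *
st(); print(go(.476,-.169,.277,np.radians(126)).round(3))
from station import snapshot
for n in("scene","top"):
    d=snapshot(n); cv2.imwrite(f"pics/{n}1.png",cv2.resize(d["frame"][:,:,::-1][100:300,80:380],(780,520)))
E
```

```text
t 4.225 tcp [ 0.4763 -0.1681  0.2953] yawx 126.0 q [ -32.2   17.9   95.5    0.2   67.1 -158.3] F [-0.3 -0.1  1.3] gap -0.003
[-0.    -0.     0.01  -0.073  1.832  0.077]
```

View pics/scene1.png

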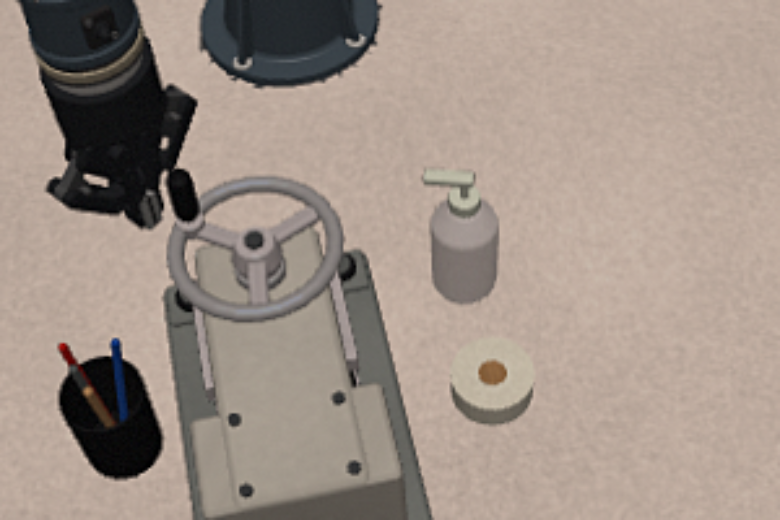

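View pics/top1.png

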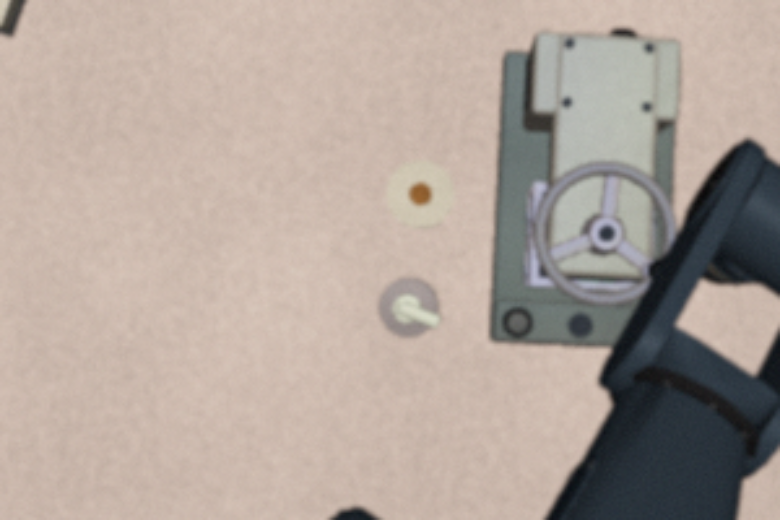

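```bash
cat > plan.py <<'E'
from rel import *
C=np.array([.4885,-.0925]);RH=.058
def row(prog,dev,L,face=0,z=.279):
    """prog: handle progress deg cw from start; dev deg: face normal yaw minus tangent; face: yaw of face normal in tool (0 = +x, +90 = -z ... given as yaw offset)"""
    a=np.radians(-126.2-prog); ph=a-np.pi/2+np.radians(dev)
    p=C+RH*np.array([np.cos(a),np.sin(a)])-L*np.array([np.cos(ph),np.sin(ph)])
    return go(p[0],p[1],z,ph-np.radians(face))
def show(rows,clo=1):
    print("[",",\n".join(str([round(float(v),2) for v in r]+[clo]) for r in rows),"]")
E
python3 - <<'E'
from plan import *
st()
show([row(0,-18,.034),row(0,-18,.030),row(0,-18,.026),row(4,-17,.025),row(8,-16,.025),row(12,-15,.025),row(16,-14,.025),row(20,-13,.025)])
E
```

```text
t 4.325 tcp [ 0.4779 -0.1689  0.2976] yawx 126.0 q [ -32.2   17.8   95.3    0.2   67.1 -158.3] F [0.2 0.1 0.8] gap -0.003
[ [0.0, 0.0, 0.0, 0.38, 1.86, 0.19, 1],
[0.0, 0.0, 0.0, 0.78, 1.86, 0.18, 1],
[0.0, 0.0, 0.0, 1.18, 1.86, 0.18, 1],
[0.0, 0.06, 0.0, 1.67, 1.86, 0.42, 1],
[0.0, 0.11, 0.0, 2.08, 1.86, 0.64, 1],
[0.0, 0.16, 0.0, 2.5, 1.87, 0.82, 1],
[0.0, 0.21, 0.0, 2.92, 1.87, 0.98, 1],
[0.0, 0.27, 0.0, 3.36, 1.87, 1.1, 1] ]
```

Request:
step_arm(moves=[[0, 0, 0, 0, 1, 0.2, 1], [0, 0, 0, 0, 1.9, 0.2, 1], [0, 0, 0, 0.4, 1.9, 0.2, 1], [0, 0, 0, 0.8, 1.9, 0.2, 1], [0, 0, 0, 1.2, 1.9, 0.2, 1], [0, 0.06, 0, 1.7, 1.9, 0.4, 1], [0, 0.11, 0, 2.1, 1.9, 0.6, 1], [0, 0.16, 0, 2.5, 1.9, 0.8, 1], [0, 0.21, 0, 2.9, 1.9, 1, 1], [0, 0.27, 0, 3.4, 1.9, 1.1, 1]])

```text
t: 5.58
tcp_pos: [0.4499, -0.1495, 0.2792]
tool_rot: [0.404, 0.581, -0.58, -0.403]
force: [0.6, -3.7, -2.8]
finger_gap: -0.005
```

```bash
python3 - <<'E'
from plan import *
from station import snapshot
st()
for n in("scene",):
    d=snapshot(n); cv2.imwrite(f"pics/{n}2.png",cv2.resize(d["frame"][:,:,::-1][100:300,80:380],(780,520)))
show([row(20+5*k,-13+1*k,.025) for k in range(1,13)])
E
```

```text
t 5.575 tcp [ 0.4499 -0.1495  0.2792] yawx 110.4 q [-3.200e+01  1.630e+01  1.011e+02  1.000e-01  6.250e+01 -1.424e+02] F [ 0.6 -3.7 -2.8] gap -0.005
[ [0.0, 0.06, -0.0, 0.65, 0.02, 0.29, 1],
[0.0, 0.13, -0.0, 1.17, 0.02, 0.52, 1],
[0.0, 0.2, -0.0, 1.71, 0.02, 0.7, 1],
[0.0, 0.27, -0.0, 2.25, 0.02, 0.83, 1],
[0.0, 0.34, -0.0, 2.81, 0.02, 0.92, 1],
[0.0, 0.41, -0.0, 3.36, 0.02, 0.96, 1],
[0.0, 0.48, -0.0, 3.91, 0.02, 0.95, 1],
[0.0, 0.55, 0.0, 4.46, 0.02, 0.89, 1],
[0.0, 0.62, 0.0, 5.0, 0.02, 0.79, 1],
[0.0, 0.69, 0.0, 5.53, 0.02, 0.65, 1],
[0.0, 0.76, 0.0, 6.03, 0.02, 0.46, 1],
[0.0, 0.83, 0.0, 6.52, 0.02, 0.23, 1] ]
```

View pics/scene2.png

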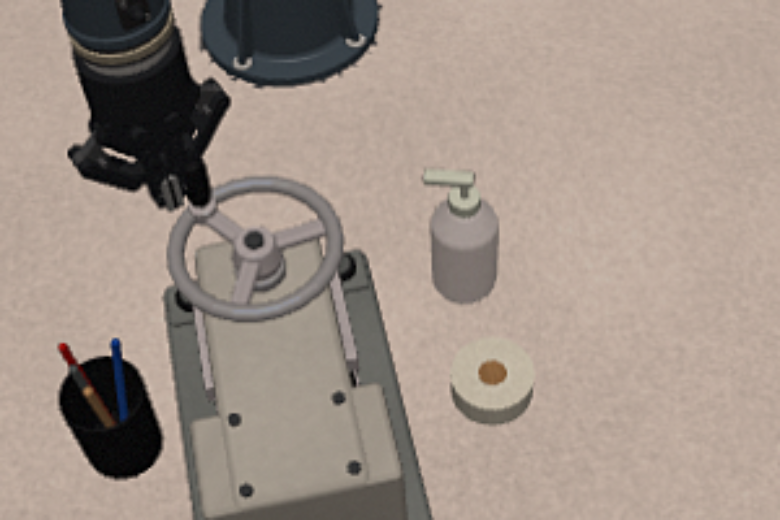

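The wheel has begun to turn, and the contact force is about 4 N, as expected. I'll continue.

Request:
step_arm(moves=[[0, 0.06, 0, 0.6, 0, 0.3, 1], [0, 0.13, 0, 1.2, 0, 0.5, 1], [0, 0.2, 0, 1.7, 0, 0.7, 1], [0, 0.27, 0, 2.2, 0, 0.8, 1], [0, 0.34, 0, 2.8, 0, 0.9, 1], [0, 0.41, 0, 3.4, 0, 1, 1], [0, 0.48, 0, 3.9, 0, 1, 1], [0, 0.55, 0, 4.5, 0, 0.9, 1], [0, 0.62, 0, 5, 0, 0.8, 1], [0, 0.69, 0, 5.5, 0, 0.6, 1], [0, 0.76, 0, 6, 0, 0.5, 1], [0, 0.83, 0, 6.5, 0, 0.2, 1]])

```text
t: 7.12
tcp_pos: [0.424, -0.089, 0.2795]
tool_rot: [0.604, 0.368, -0.369, -0.604]
force: [-1.9, -3.5, 0.7]
finger_gap: 0.002
```

```bash
python3 - <<'E'
from plan import *
from station import snapshot
st()
d=snapshot("scene"); cv2.imwrite(f"pics/scene3.png",cv2.resize(d["frame"][:,:,::-1][100:300,80:380],(780,520)))
show([row(80+5*k,min(0,-1+1*k),.025) for k in range(1,13)])
E
```

```text
t 7.125 tcp [ 0.424  -0.089   0.2795] yawx 62.8 q [-2.670e+01  1.300e+01  1.061e+02 -1.000e-01  6.100e+01 -8.940e+01] F [-1.9 -3.5  0.7] gap 0.002
[ [-0.0, 0.07, -0.0, 0.55, 0.05, 0.06, 1],
[-0.0, 0.16, -0.0, 1.07, 0.05, 0.22, 1],
[-0.0, 0.24, -0.0, 1.61, 0.04, 0.34, 1],
[-0.0, 0.33, -0.0, 2.16, 0.04, 0.4, 1],
[-0.0, 0.42, -0.0, 2.71, 0.04, 0.42, 1],
[-0.0, 0.51, -0.0, 3.26, 0.04, 0.39, 1],
[0.0, 0.59, -0.0, 3.81, 0.04, 0.31, 1],
[0.0, 0.68, -0.0, 4.34, 0.04, 0.19, 1],
[0.0, 0.77, -0.0, 4.87, 0.04, 0.02, 1],
[0.0, 0.85, -0.0, 5.37, 0.04, -0.2, 1],
[0.0, 0.94, -0.0, 5.86, 0.04, -0.46, 1],
[0.0, 1.03, -0.0, 6.32, 0.04, -0.76, 1] ]
```

View pics/scene3.png

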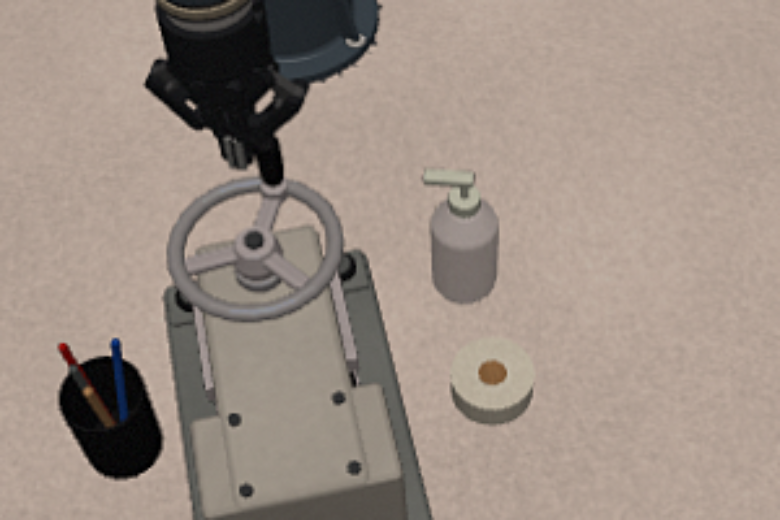

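Request:
step_arm(moves=[[0, 0.07, 0, 0.6, 0, 0.1, 1], [0, 0.16, 0, 1.1, 0, 0.2, 1], [0, 0.24, 0, 1.6, 0, 0.3, 1], [0, 0.33, 0, 2.2, 0, 0.4, 1], [0, 0.42, 0, 2.7, 0, 0.4, 1], [0, 0.51, 0, 3.3, 0, 0.4, 1], [0, 0.59, 0, 3.8, 0, 0.3, 1], [0, 0.68, 0, 4.3, 0, 0.2, 1], [0, 0.77, 0, 4.9, 0, 0, 1], [0, 0.85, 0, 5.4, 0, -0.2, 1], [0, 0.94, 0, 5.9, 0, -0.5, 1], [0, 1.03, 0, 6.3, 0, -0.8, 1]])

```text
t: 8.68
tcp_pos: [0.4583, -0.0352, 0.2794]
tool_rot: [-0.706, -0.021, 0.024, 0.707]
force: [-5.1, 0.2, 2.5]
finger_gap: 0.003
```

```bash
python3 - <<'E'
from plan import *
from station import snapshot
st()
d=snapshot("scene"); cv2.imwrite(f"pics/scene4.png",cv2.resize(d["frame"][:,:,::-1][100:300,80:380],(780,520)))
show([row(140+5*k,0,.025) for k in range(1,13)])
E
```

```text
t 8.675 tcp [ 0.4583 -0.0352  0.2794] yawx 3.6 q [-18.4  15.3 102.7  -0.   62.3 -22. ] F [-5.1  0.2  2.5] gap 0.003
[ [-0.0, 0.08, -0.0, 0.65, 0.03, 0.08, 1],
[-0.0, 0.17, -0.0, 1.18, 0.03, 0.23, 1],
[-0.0, 0.26, -0.0, 1.72, 0.03, 0.34, 1],
[-0.0, 0.35, -0.01, 2.27, 0.03, 0.4, 1],
[-0.0, 0.43, -0.01, 2.82, 0.02, 0.41, 1],
[-0.0, 0.52, -0.01, 3.37, 0.02, 0.37, 1],
[-0.0, 0.61, -0.01, 3.91, 0.02, 0.28, 1],
[-0.0, 0.69, -0.01, 4.45, 0.02, 0.15, 1],
[0.0, 0.78, -0.01, 4.97, 0.01, -0.03, 1],
[0.0, 0.87, -0.01, 5.47, 0.01, -0.25, 1],
[0.0, 0.96, -0.01, 5.95, 0.01, -0.52, 1],
[0.0, 1.04, -0.01, 6.41, 0.01, -0.83, 1] ]
```

View pics/scene4.png

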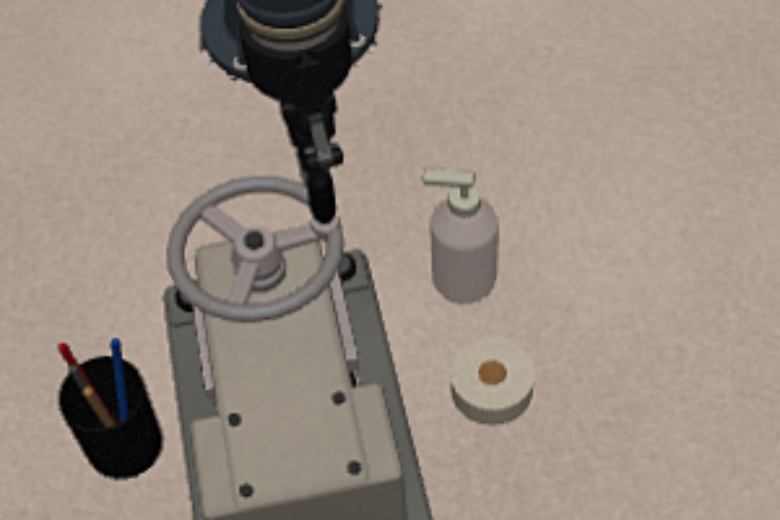

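Request:
step_arm(moves=[[0, 0.08, 0, 0.6, 0, 0.1, 1], [0, 0.17, 0, 1.2, 0, 0.2, 1], [0, 0.26, 0, 1.7, 0, 0.3, 1], [0, 0.35, 0, 2.3, 0, 0.4, 1], [0, 0.43, 0, 2.8, 0, 0.4, 1], [0, 0.52, 0, 3.4, 0, 0.4, 1], [0, 0.61, 0, 3.9, 0, 0.3, 1], [0, 0.69, 0, 4.4, 0, 0.2, 1], [0, 0.78, 0, 5, 0, 0, 1], [0, 0.87, 0, 5.5, 0, -0.2, 1], [0, 0.96, 0, 6, 0, -0.5, 1], [0, 1.04, 0, 6.4, 0, -0.8, 1]])

```text
t: 10.22
tcp_pos: [0.5226, -0.0377, 0.2793]
tool_rot: [-0.623, 0.335, -0.33, 0.625]
force: [-2.9, 4.0, 1.8]
finger_gap: 0.005
```

```bash
python3 - <<'E'
from plan import *
from station import snapshot
st()
d=snapshot("scene"); cv2.imwrite(f"pics/scene5.png",cv2.resize(d["frame"][:,:,::-1][100:300,80:380],(780,520)))
show([row(200+5*k,0,.025) for k in range(1,13)])
E
```

```text
t 10.225 tcp [ 0.5226 -0.0377  0.2793] yawx -56.1 q [-16.5  20.5  94.3   0.2  65.6  39.5] F [-2.9  4.   1.8] gap 0.005
[ [0.0, 0.09, -0.01, 0.67, 0.03, 0.11, 1],
[0.0, 0.18, -0.01, 1.2, 0.02, 0.26, 1],
[0.0, 0.26, -0.01, 1.74, 0.02, 0.36, 1],
[0.0, 0.35, -0.01, 2.29, 0.01, 0.41, 1],
[0.0, 0.44, -0.01, 2.84, 0.01, 0.42, 1],
[0.0, 0.53, -0.01, 3.39, 0.01, 0.38, 1],
[0.0, 0.61, -0.01, 3.94, 0.0, 0.29, 1],
[0.0, 0.7, -0.01, 4.47, -0.0, 0.16, 1],
[0.0, 0.79, -0.01, 4.99, -0.0, -0.03, 1],
[0.0, 0.87, -0.01, 5.49, -0.01, -0.25, 1],
[0.0, 0.96, -0.01, 5.97, -0.01, -0.52, 1],
[0.01, 1.05, -0.01, 6.43, -0.01, -0.83, 1] ]
```

View pics/scene5.png

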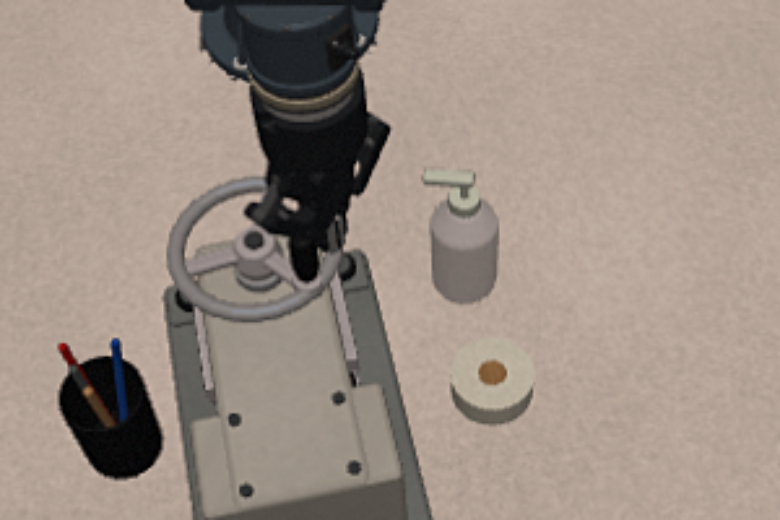

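Request:
step_arm(moves=[[0, 0.09, 0, 0.7, 0, 0.1, 1], [0, 0.18, 0, 1.2, 0, 0.3, 1], [0, 0.26, 0, 1.7, 0, 0.4, 1], [0, 0.35, 0, 2.3, 0, 0.4, 1], [0, 0.44, 0, 2.8, 0, 0.4, 1], [0, 0.53, 0, 3.4, 0, 0.4, 1], [0, 0.61, 0, 3.9, 0, 0.3, 1], [0, 0.7, 0, 4.5, 0, 0.2, 1], [0, 0.79, 0, 5, 0, 0, 1], [0, 0.87, 0, 5.5, 0, -0.2, 1], [0, 0.96, 0, 6, 0, -0.5, 1], [0, 1.05, 0, 6.4, 0, -0.8, 1]])

```text
t: 11.78
tcp_pos: [0.5534, -0.0948, 0.2793]
tool_rot: [-0.372, 0.603, -0.599, 0.374]
force: [1.5, 4.1, 0.7]
finger_gap: -0.003
```

```bash
python3 - <<'E'
from plan import *
from station import snapshot
st()
d=snapshot("scene"); cv2.imwrite(f"pics/scene6.png",cv2.resize(d["frame"][:,:,::-1][100:300,80:380],(780,520)))
print("retreat");show([row(258,0,.035),row(258,0,.05)]+[row(258,k,.055) for k in(10,20,30,40,50,60,70,80,90)])
E
```

```text
t 11.775 tcp [ 0.5534 -0.0948  0.2793] yawx -116.3 q [-21.3  23.4  89.3   0.4  67.4  94.9] F [1.5 4.1 0.7] gap -0.003
retreat
[ [0.0, -0.04, -0.01, -1.04, 0.04, -0.25, 1],
[0.0, -0.04, -0.01, -2.54, 0.05, -0.31, 1],
[0.0, -0.21, -0.01, -2.92, 0.05, -1.28, 1],
[0.0, -0.39, -0.01, -2.63, 0.05, -2.2, 1],
[0.0, -0.56, -0.01, -2.2, 0.05, -3.05, 1],
[0.0, -0.74, -0.01, -1.62, 0.05, -3.81, 1],
[0.0, -0.91, -0.01, -0.91, 0.05, -4.47, 1],
[0.0, -1.08, -0.01, -0.11, 0.05, -4.99, 1],
[-0.0, -1.26, -0.01, 0.77, 0.05, -5.36, 1],
[-0.0, -1.43, -0.01, 1.71, 0.04, -5.57, 1],
[-0.0, -1.61, -0.01, 2.67, 0.04, -5.62, 1] ]
```

View pics/scene6.png

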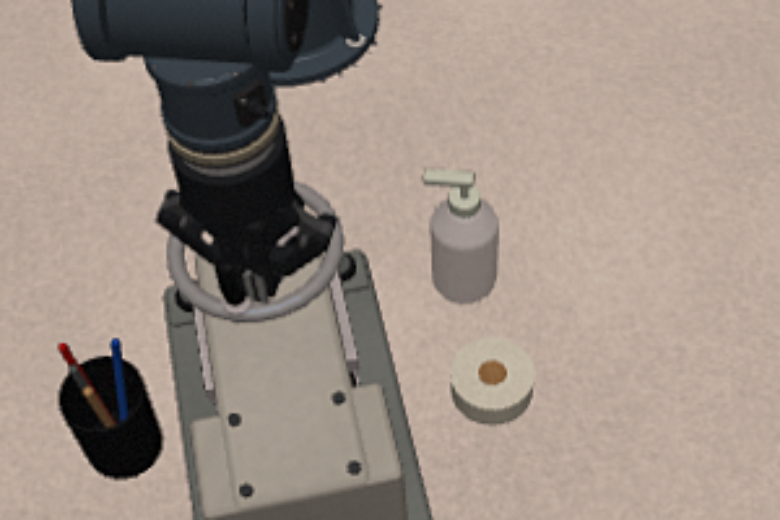

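```bash
python3 - <<'E'
from plan import *
st()
show([row(258,0,.035),row(258,0,.042)]+[row(258,0,.045,face=-k) for k in(10,20,30,40,50,60,70,80,90,90)])
E
```

```text
t 11.825 tcp [ 0.5534 -0.0955  0.2793] yawx -116.5 q [-21.3  23.4  89.3   0.3  67.4  95. ] F [ 1.4  3.3 -0.4] gap 0.002
[ [0.0, -0.04, -0.0, -1.11, 0.04, -0.29, 1],
[0.0, -0.04, -0.0, -1.81, 0.04, -0.32, 1],
[0.0, -0.21, -0.0, -2.11, 0.04, -0.33, 1],
[0.0, -0.39, -0.01, -2.11, 0.04, -0.33, 1],
[0.0, -0.56, -0.01, -2.11, 0.04, -0.33, 1],
[0.0, -0.74, -0.01, -2.11, 0.04, -0.33, 1],
[0.0, -0.91, -0.01, -2.11, 0.04, -0.33, 1],
[0.0, -1.09, -0.01, -2.11, 0.04, -0.33, 1],
[0.0, -1.26, -0.01, -2.11, 0.04, -0.33, 1],
[-0.0, -1.44, -0.01, -2.11, 0.04, -0.33, 1],
[-0.0, -1.61, -0.01, -2.11, 0.04, -0.33, 1],
[-0.0, -1.61, -0.01, -2.11, 0.04, -0.33, 1] ]
```

Request:
step_arm(moves=[[0, 0, 0, -1.1, 0, -0.3, 1], [0, 0, 0, -2.1, 0, -0.3, 1], [0, -0.17, 0, -2.3, 0, -0.3, 1], [0, -0.35, 0, -2.3, 0, -0.3, 1], [0, -0.53, 0, -2.3, 0, -0.3, 1], [0, -0.71, 0, -2.3, 0, -0.3, 1], [0, -0.89, 0, -2.3, 0, -0.3, 1], [0, -1.07, 0, -2.3, 0, -0.3, 1], [0, -1.25, 0, -2.3, 0, -0.3, 1], [0, -1.43, 0, -2.3, 0, -0.3, 1], [0, -1.6, 0, -2.3, 0, -0.3, 1], [0, -1.6, 0, -2.3, 0, -0.3, 1]])

```text
t: 13.32
tcp_pos: [0.561, -0.073, 0.2794]
tool_rot: [-0.689, 0.153, -0.151, 0.692]
force: [-0.0, 0.8, 0.9]
finger_gap: -0.0
```

```bash
python3 - <<'E'
from plan import *
from station import snapshot
st()
d=snapshot("scene"); np.savez("scene7.npz",**d); cv2.imwrite(f"pics/scene7.png",cv2.resize(d["frame"][:,:,::-1][100:300,80:380],(780,520)))
dirs,P=cloud(d);z=P[...,2];x,y=P[...,0],P[...,1]
# spoke/handle check: dark points at handle height near predicted ring
show([row(258,0,.037,-90),row(258,0,.029,-90)]+[row(260+5*k,0,.0215,-90) for k in range(10)])
E
```

```text
t 13.325 tcp [ 0.561  -0.073   0.2794] yawx -24.8 q [-18.9  23.8  88.7   0.3  67.7   5.8] F [-0.   0.8  0.9] gap -0.0
[ [-0.0, -0.01, -0.0, -0.01, 0.03, -1.05, 1],
[-0.0, -0.01, -0.0, 0.0, 0.03, -1.85, 1],
[-0.0, 0.02, -0.0, 0.08, 0.02, -2.81, 1],
[-0.0, 0.11, -0.0, 0.24, 0.02, -3.32, 1],
[-0.0, 0.2, -0.0, 0.34, 0.02, -3.85, 1],
[-0.0, 0.29, -0.0, 0.41, 0.02, -4.39, 1],
[-0.0, 0.37, -0.0, 0.42, 0.01, -4.93, 1],
[-0.0, 0.46, -0.0, 0.39, 0.01, -5.47, 1],
[-0.0, 0.55, -0.0, 0.31, 0.01, -6.0, 1],
[-0.0, 0.64, -0.0, 0.18, 0.01, -6.53, 1],
[-0.0, 0.72, -0.0, 0.01, 0.0, -7.04, 1],
[-0.0, 0.81, -0.01, -0.21, 0.0, -7.53, 1] ]
```

View pics/scene7.png

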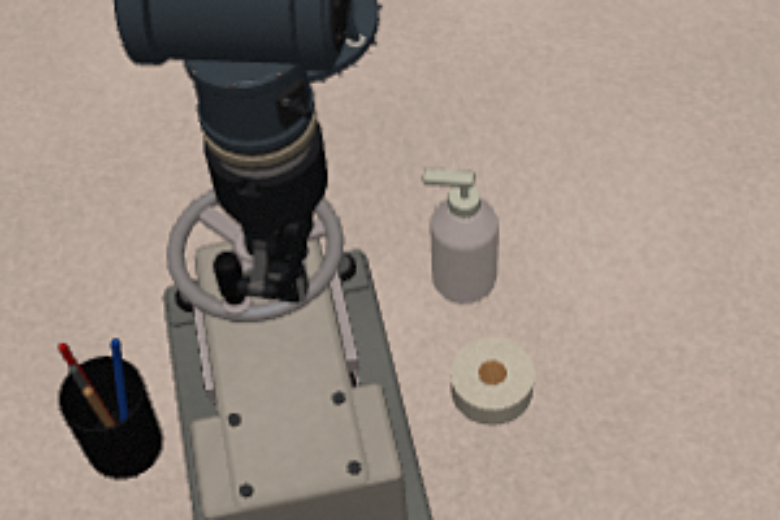

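Request:
step_arm(moves=[[0, 0, 0, 0, 0, -1, 1], [0, 0, 0, 0, 0, -1.8, 1], [0, 0.02, 0, 0.1, 0, -2.5, 1], [0, 0.11, 0, 0.2, 0, -3.2, 1], [0, 0.2, 0, 0.3, 0, -3.8, 1], [0, 0.29, 0, 0.4, 0, -4.4, 1], [0, 0.37, 0, 0.4, 0, -4.9, 1], [0, 0.46, 0, 0.4, 0, -5.5, 1], [0, 0.55, 0, 0.3, 0, -6, 1], [0, 0.64, 0, 0.2, 0, -6.5, 1], [0, 0.72, 0, 0, 0, -7, 1], [0, 0.81, 0, -0.2, 0, -7.5, 1]])

```text
t: 14.88
tcp_pos: [0.5292, -0.1407, 0.2794]
tool_rot: [-0.571, 0.414, -0.413, 0.576]
force: [3.8, 1.9, -0.9]
finger_gap: -0.002
```

```bash
python3 - <<'E'
from plan import *
st()
show([row(305+5*k,0,.0215,-90) for k in range(1,9)])
E
```

```text
t 14.875 tcp [ 0.5292 -0.1407  0.2794] yawx -71.6 q [-26.8  22.2  91.4   0.4  66.4  44.6] F [ 3.8  1.9 -0.9] gap -0.002
[ [-0.0, 0.08, -0.0, 0.09, 0.03, -0.66, 1],
[-0.0, 0.17, -0.0, 0.22, 0.03, -1.18, 1],
[-0.0, 0.26, -0.01, 0.29, 0.03, -1.72, 1],
[-0.0, 0.34, -0.01, 0.33, 0.02, -2.26, 1],
[-0.0, 0.43, -0.01, 0.31, 0.02, -2.8, 1],
[-0.0, 0.52, -0.01, 0.24, 0.02, -3.33, 1],
[-0.0, 0.6, -0.01, 0.13, 0.02, -3.86, 1],
[-0.0, 0.69, -0.01, -0.02, 0.01, -4.38, 1] ]
```

Request:
step_arm(moves=[[0, 0.08, 0, 0.1, 0, -0.6, 1], [0, 0.17, 0, 0.2, 0, -1.2, 1], [0, 0.26, 0, 0.3, 0, -1.7, 1], [0, 0.34, 0, 0.3, 0, -2.2, 1], [0, 0.43, 0, 0.3, 0, -2.8, 1], [0, 0.52, 0, 0.2, 0, -3.3, 1], [0, 0.6, 0, 0.1, 0, -3.9, 1], [0, 0.69, 0, 0, 0, -4.4, 1], [0, 0.69, 0, 0, 0, -4.4, 1]])

```text
t: 16.0
tcp_pos: [0.4882, -0.1557, 0.2794]
tool_rot: [-0.397, 0.583, -0.583, 0.402]
force: [3.9, -1.5, -1.8]
finger_gap: -0.002
```

```bash
cat > meas.py <<'E'
from plan import *
from station import snapshot
def run(tag):
    st()
    d=snapshot("scene"); np.savez(f"scene{tag}.npz",**d); cv2.imwrite(f"pics/scene{tag}.png",cv2.resize(d["frame"][:,:,::-1][130:230,110:240],(780,600),interpolation=cv2.INTER_CUBIC))
E
python3 - <<'E'
from meas import *
run(8)
a=np.load("scene0.npz")["frame"][:,:,::-1][130:230,110:240];cv2.imwrite("pics/scene0c.png",cv2.resize(a,(780,600),interpolation=cv2.INTER_CUBIC))
E
```

```text
t 16.0 tcp [ 0.4882 -0.1557  0.2794] yawx -111.1 q [-30.4  19.3  96.2   0.4  64.3  80.5] F [ 3.9 -1.5 -1.8] gap -0.002
```

View pics/scene8.png

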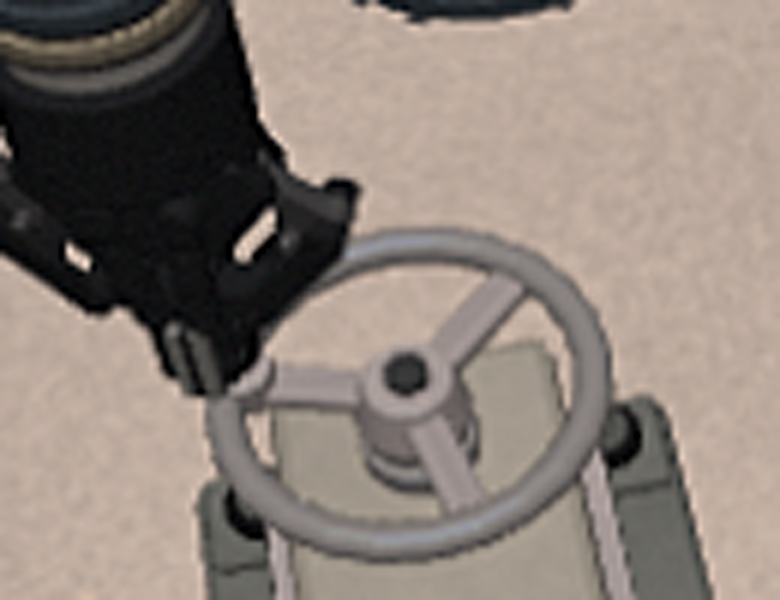

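View pics/scene0c.png

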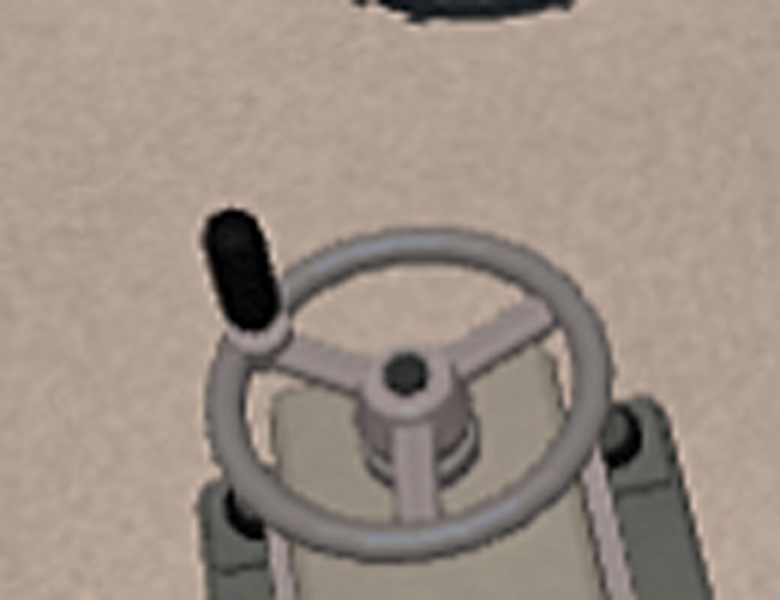

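```bash
cat >> meas.py <<'E'
def spokes(tag,name="scene"):
    d=dict(np.load(f"{name}{tag}.npz")); dirs,P=cloud(d); 
    c={"scene":np.array([.4905,-.0924]),"top":np.array([.4864,-.0927])}[name]
    z=P[...,2];x=P[...,0]-c[0];y=P[...,1]-c[1];r=np.hypot(x,y)
    m=(r>.026)&(r<.052)&(z>.222)&(z<.243)&(d["frame"].max(2)>90)
    k,l,stt,ce=cv2.connectedComponentsWithStats(m.astype(np.uint8))
    for i in range(1,k):
        if stt[i,4]>20:
            q=np.c_[x[l==i],y[l==i]];u=q.sum(0); print(tag,name,"spoke",np.degrees(np.arctan2(u[1],u[0])).round(2),stt[i,4],"z",np.median(z[l==i]).round(4))
E
python3 - <<'E'
from meas import *
spokes(0);spokes(8);spokes(0,"top")
show([row(345+2*k,0,.0215,-90) for k in range(1,11)])
E
```

```text
0 scene spoke 116.19 84 z 0.2318
0 scene spoke -127.92 76 z 0.2316
0 scene spoke -6.93 82 z 0.2318
8 scene spoke 131.64 72 z 0.2316
8 scene spoke -109.68 86 z 0.232
8 scene spoke 11.98 85 z 0.232
0 top spoke -6.14 65 z 0.2317
0 top spoke 113.09 62 z 0.2323
0 top spoke -126.27 63 z 0.232
[ [-0.0, 0.04, -0.01, -0.01, 0.04, -0.31, 1],
[-0.0, 0.07, -0.01, 0.05, 0.04, -0.52, 1],
[-0.0, 0.11, -0.01, 0.11, 0.04, -0.73, 1],
[-0.0, 0.14, -0.01, 0.16, 0.04, -0.94, 1],
[-0.0, 0.18, -0.01, 0.2, 0.04, -1.15, 1],
[-0.0, 0.21, -0.01, 0.23, 0.04, -1.36, 1],
[-0.0, 0.25, -0.01, 0.26, 0.03, -1.57, 1],
[-0.0, 0.28, -0.01, 0.28, 0.03, -1.79, 1],
[-0.0, 0.32, -0.01, 0.29, 0.03, -2.01, 1],
[-0.0, 0.35, -0.01, 0.3, 0.03, -2.22, 1] ]
```

Request:
step_arm(moves=[[0, 0.04, 0, 0, 0, -0.3, 1], [0, 0.07, 0, 0, 0, -0.5, 1], [0, 0.11, 0, 0.1, 0, -0.7, 1], [0, 0.14, 0, 0.2, 0, -0.9, 1], [0, 0.18, 0, 0.2, 0, -1.1, 1], [0, 0.22, 0, 0.2, 0, -1.3, 1], [0, 0.22, 0, 0.2, 0, -1.3, 1]])

```text
t: 16.92
tcp_pos: [0.4751, -0.1529, 0.2795]
tool_rot: [-0.331, 0.624, -0.623, 0.336]
force: [2.2, -2.4, -0.1]
finger_gap: -0.004
```

```bash
python3 - <<'E'
from meas import *
run(9);spokes(9)
show([row(356+1*k,0,.0215,-90) for k in range(1,11)])
E
```

```text
t 16.925 tcp [ 0.4751 -0.1529  0.2795] yawx -123.7 q [-30.9  18.3  97.9   0.4  63.7  92.6] F [ 2.2 -2.4 -0.1] gap -0.004
9 scene spoke 120.74 85 z 0.2313
9 scene spoke -122.74 78 z 0.2314
9 scene spoke -1.73 80 z 0.232
[ [-0.0, -0.01, -0.01, 0.02, 0.05, -0.04, 1],
[-0.0, 0.01, -0.01, 0.06, 0.05, -0.14, 1],
[-0.0, 0.03, -0.01, 0.09, 0.05, -0.24, 1],
[-0.0, 0.04, -0.01, 0.13, 0.05, -0.34, 1],
[-0.0, 0.06, -0.01, 0.16, 0.05, -0.45, 1],
[-0.0, 0.08, -0.01, 0.19, 0.05, -0.55, 1],
[-0.0, 0.1, -0.01, 0.22, 0.05, -0.65, 1],
[-0.0, 0.11, -0.01, 0.24, 0.05, -0.76, 1],
[-0.0, 0.13, -0.01, 0.27, 0.05, -0.86, 1],
[-0.0, 0.15, -0.01, 0.29, 0.05, -0.97, 1] ]
```

View pics/scene9.png

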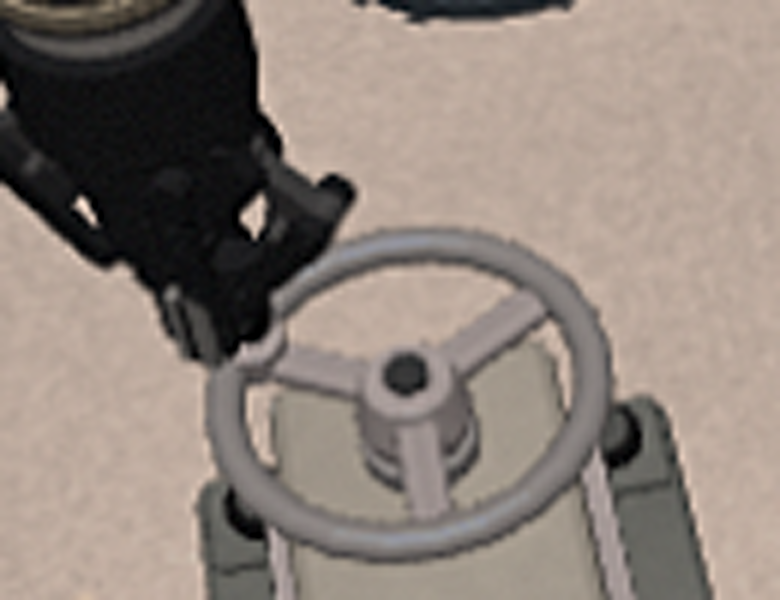

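Request:
step_arm(moves=[[0, 0.03, 0, 0, 0, -0.2, 1], [0, 0.06, 0, 0.1, 0, -0.4, 1], [0, 0.06, 0, 0.1, 0, -0.4, 1]])

```text
t: 17.35
tcp_pos: [0.4709, -0.1514, 0.2795]
tool_rot: [-0.312, 0.634, -0.633, 0.317]
force: [1.9, -2.3, -0.1]
finger_gap: -0.003
```

```bash
python3 - <<'E'
from meas import *
run(10);spokes(10)
E
```

```text
t 17.35 tcp [ 0.4709 -0.1514  0.2795] yawx -127.1 q [-31.   17.9  98.5   0.4  63.5  96. ] F [ 1.9 -2.3 -0.1] gap -0.003
10 scene spoke 115.95 89 z 0.2318
10 scene spoke -127.08 78 z 0.2318
10 scene spoke -6.28 80 z 0.2316
```

Request:
step_arm(moves=[[0, 0, 0, 0, 0, 1, 1], [0, 0, 0, 0, 0, 2.5, 1], [0, 0, 0, 0, 0, 4.5, 1], [0, 0, 0, 0, -2, 6.5, 1], [0, 0, 0, 0, -5, 8.5, 1], [0, 0, 0, 0, -6, 10, 1], [0, 0, 0, 0, -6, 10, 1]])

```text
t: 18.27
tcp_pos: [0.5516, -0.213, 0.34]
tool_rot: [-0.312, 0.634, -0.633, 0.317]
force: [0.5, 0.3, -0.4]
finger_gap: 0.0
```

```bash
python3 - <<'E'
from meas import *
run(11);spokes(11);spokes(0)
a=np.load("scene0.npz");b=np.load("scene11.npz")
def hand(d):
    d=dict(d);f=d["frame"].astype(int).max(2);dirs,P=cloud(d);z=P[...,2]
    m=(f<60);m[:, :]&=False
    m=np.zeros((384,512),bool);m[160:192,138:162]=True;m&=(f<75)
    uv=np.argwhere(m);t=P[(z>.285)&m]
    print("dark n",len(uv),uv.mean(0)[::-1].round(2),"cloud",t.mean(0).round(4),len(t))
hand(a);hand(b)
g=[cv2.cvtColor(k["frame"],cv2.COLOR_RGB2GRAY)[160:235,138:218].astype(np.float32) for k in(a,b)]
print("absdiff mean",np.abs(g[0]-g[1]).mean())
for (u0,u1,v0,v1) in [(143,160,163,190),(150,174,186,196),(184,204,178,196),(174,186,198,222)]:
    p=[cv2.cvtColor(k["frame"],cv2.COLOR_RGB2GRAY)[v0:v1,u0:u1].astype(np.float64) for k in(a,b)]
    print(cv2.phaseCorrelate(p[0],p[1],cv2.createHanningWindow(p[0].shape[::-1],cv2.CV_64F)))
E
```

```text
t 18.275 tcp [ 0.5516 -0.213   0.34  ] yawx -127.1 q [-32.1  22.4  80.7   0.4  76.7  94.9] F [ 0.5  0.3 -0.4] gap 0.0
11 scene spoke 116.35 85 z 0.2315
11 scene spoke -127.39 80 z 0.2318
11 scene spoke -6.31 81 z 0.2323
0 scene spoke 116.19 84 z 0.2318
0 scene spoke -127.92 76 z 0.2316
0 scene spoke -6.93 82 z 0.2318
dark n 186 [150.06 174.98] cloud [ 0.4658 -0.1375  0.3005] 74
dark n 186 [149.76 175.1 ] cloud [ 0.4662 -0.1383  0.3003] 74
absdiff mean 7.432833
((-0.09470694863741969, 1.1986110380619852), 0.9745461306481126)
((0.08879364840747606, 0.04429489148024235), 1.0537915824645752)
((-0.5628323372340276, 0.11004141637547882), 0.8499204755177349)
((-0.2993017001963967, 0.17416283520926257), 0.9260029393433901)
```

View pics/scene11.png

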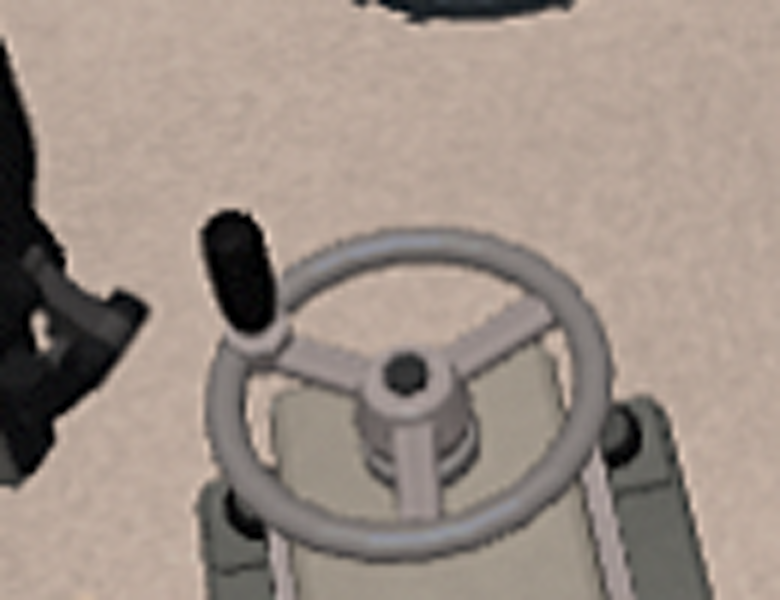

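Request:
step_arm(moves=[[0, 0, 0, 0, -4, 4, 1], [0, 0, 0, 0, -6, 8, 1], [0, 0, 0, 0, -6, 12, 1], [0, 0, 0, 0, -6, 15, 1], [0, 0, 0, 0, -6, 15, 1], [0, 0, 0, 0, -6, 15, 1]])

```text
t: 19.08
tcp_pos: [0.6688, -0.3019, 0.3977]
tool_rot: [-0.313, 0.636, -0.631, 0.316]
force: [-0.1, -0.5, 0.2]
finger_gap: -0.0
```

```bash
python3 - <<'E'
from meas import *
st()
for n in("scene","top"):
    d=snapshot(n);np.savez(f"{n}12.npz",**d);cv2.imwrite(f"pics/{n}12.png",d["frame"][:,:,::-1]);spokes(12,n);spokes(0,n)
a=np.load("scene0.npz")["frame"].astype(int);b=np.load("scene12.npz")["frame"].astype(int)
df=np.abs(a-b).max(2)
for nm,(u0,u1,v0,v1) in dict(cup=(100,144,228,285),bottle=(240,275,160,218),roll=(250,290,226,264)).items(): print(nm,df[v0:v1,u0:u1].mean().round(2),(df[v0:v1,u0:u1]>60).sum())
a=np.load("top0.npz")["frame"];b=np.load("top12.npz")["frame"]
for k in(a,b):
    m=np.zeros((384,512),bool);m[196:212,326:342]=True;m&=k.max(2)<75;q=np.argwhere(m);print("top handle",len(q),q.mean(0)[::-1] if len(q) else None)
E
```

```text
t 19.075 tcp [ 0.6688 -0.3019  0.3977] yawx -127.1 q [-33.1  33.8  52.2   0.4  94.1  94. ] F [-0.1 -0.5  0.2] gap -0.0
12 scene spoke 116.57 84 z 0.2318
12 scene spoke -127.95 75 z 0.2315
12 scene spoke -5.95 77 z 0.2318
0 scene spoke 116.19 84 z 0.2318
0 scene spoke -127.92 76 z 0.2316
0 scene spoke -6.93 82 z 0.2318
12 top spoke -5.01 66 z 0.2321
12 top spoke 113.98 62 z 0.2319
12 top spoke -125.82 65 z 0.2327
0 top spoke -6.14 65 z 0.2317
0 top spoke 113.09 62 z 0.2323
0 top spoke -126.27 63 z 0.232
cup 3.52 0
bottle 2.89 0
roll 3.07 0
top handle 56 [333.39285714 203.76785714]
top handle 51 [333.43137255 203.47058824]
```

View pics/top12.png

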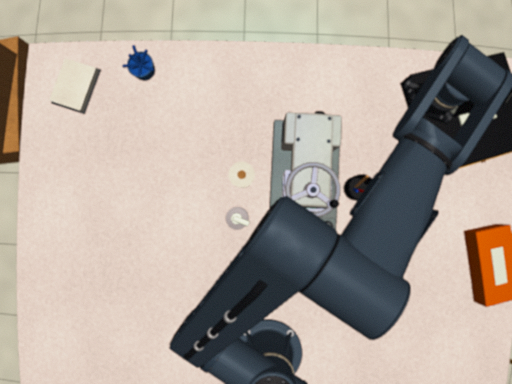

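View pics/scene12.png

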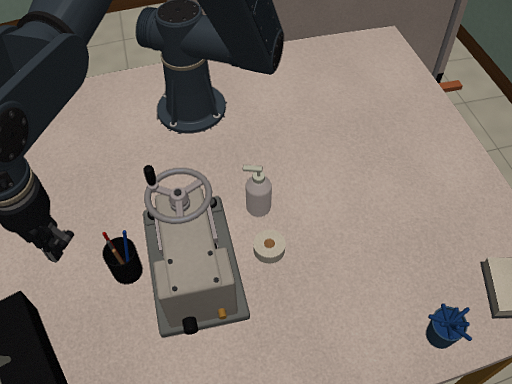

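```bash
python3 -c "
from station import *
print(sign_off())"
```

```text
the job is handed in; nothing more can be done
None
```

I pushed the hand wheel clockwise through one full turn by its upright handle, then came clear and handed the job in at about 19 s. I used closed fingertips and never gripped the handle. I changed the pushing face of the fingers once, at about 260°.

**Final angle:** the wheel stopped about 0.5–0.8° short of one full turn, or about 0.6 mm at the handle. The scene camera's spoke angles put it about 0.5° short and the top camera's about 0.8° short. I left it there because another nudge could have overshot by as much.

**Forces:** the readings I saw while pushing were about 3–6 N at the tool, taken at the end of each move. The tool read zero within noise after coming clear.

**Surroundings:** the camera images show the pump bottle, pen cup and label roll unchanged from the start.

**One reading out of limits:** during the approach, joint 6 read -2.855 rad against its -2.85 limit. I moved it back straight away, but a strict range check could count it as a failure.

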